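Click the four wings of a food box lid shut

ROBOT

A 6-joint arm with a two-finger parallel gripper is mounted at the origin on a cart in front of the work surface, level with it; the furniture and walls round the work are solid. World frame = base frame: x ahead of the robot, y to its left, z up, the work surface at z = 0. Lengths are in m, angles in rad, forces in N, time in s.
With the tool pointing down it reaches from about 0.35 to 0.775 m from the base axis. Payload 5.5 kg.
Tool frame: the origin (TCP) lies midway between the tips of the shut fingers; the grasp point (between the pads) lies 19 mm behind it; z points along the fingers, y is the line along which they close (so a half turn about z gives the same grasp; the last joint's range is limited). The gripper opens to 85 mm and grips with 20 to 120 N. Pads are 22 mm wide; open, the fingers measure 114 mm over their backs; the gripper's body (76 mm by 85 mm) begins 54 mm behind the grasp point. The pads swing forward as they close: fully open they stand 13 mm farther back than shut.
Start: joints at [1.007, 0.313, 0.046, 1.304, 0, 1.431], TCP at [0.236, 0.524, 0.231] pointing down, gripper open.
Joint ranges: [-2.76, 2.76], [-0.86, 1.69], [-1.03, 1.26], [-2.2, 2.34], [-1.47, 1.5], [-3.14, 3.14]. Speed limits (rad/s): [2.57, 2.57, 3.14, 3.14, 3.14, 3.14].

INTERFACE

Orientations are given as a unit quaternion [w, x, y, z].
In Python, from workcell import env gives the robot as it stands.
- The arm moves only by the tool move_arm, never from a script. Its argument "targets" is a list of rows, each a list of 3 entries, a list of its own where there are three numbers: the shift along the tool's x, y, z in mm, then the turn, a rotation vector about the tool's x, y, z in units of 10 degrees (1.0 is 10 degrees), then the closure, from -1 (fully open) to 1 (shut). In form: [[[dx, dy, dz], [ax, ay, az], gripper], ...]. A call has 1 to 5 rows; each row is the pose to reach, as a shift and turn from the pose commanded when the call began, along the tool's axes at that moment; what a row does not reach only later rows make up. A row lasts 1/8 s, in which the tool goes at most 62.5 mm and 10.7 degrees, less where a joint would pass 70% of its speed; a pose out of reach is approached as far as the arm can. A call with a gripper value outside its range is refused whole. The fingers move at their own pace and stop on an object; "squeeze" is the grip in N (left out, the last holds). Time passes only in rows, so rows that repeat a pose let the fingers close. It gives the time, the measured TCP pose, the force, the opening and the grip force at its end, in the units of the state.
- env.get_state(): the state, without advancing time (a new reading comes with each control period).
- env.read_camera(name): name is "side" or "top" or "wrist"; returns a dict with "pixels" (400x640x3 uint8, red, green, blue), "fovy" (degrees; the focal length in pixels is half the picture's height over the tangent of half this angle, whatever the lens; pixels are square), "cx", "cy" (the principal point, pixels), "extrinsics" (4x4, takes a point from world to camera coordinates); the wrist camera has in their place "mount" (4x4, takes a point from camera to tool coordinates, whose origin is the TCP and whose axes are the flange's). Camera axes: x right, y up, looking along -z (the intrinsics and any distortion apply to the point x, -y, -z); pixel columns grow to the right and rows downward; lengths in m; the calibration is good to about 2 mm. A picture is of the moment at which its call begins: read the wrist's pose just before it. There is no depth.
- env.hand_in(): hands the job in; it is judged then, once.
Trained networks look in a picture, given as the dict that the camera call returned (one of the last four; its "shot" number tells which), for a name from the list of things; names that differ only in an ending like _2 or _b are one class to them, and where a whole thing is asked for, a point or a joint stands for the part that bears it (a point fixed in the world has none). Each returns a list of dicts, best first, with "confidence" (0 to 1); they miss things now and then, are a little off and sometimes report something else, mostly with a low value. They report only what shows in the picture. A call takes as long as a camera call.
- env.spot_in(thing, picture): "centre" ([x, y, z] in m, in world coordinates, good to about 4 mm: the middle of the surface that is visible of it).
- env.regions_of(thing, picture): "mask" (400x640 bool, what is visible of it).
- env.landmark_of(thing, picture): "centre" ([x, y, z] in m, in world coordinates, good to about 4 mm: a listed point, or the origin of a listed thing).
The state is a dict: "clock": time; "joint_pos": joint angles; "qvel": joint speeds; "tau": joint torques, N m; "tcp_pos": TCP position; "orientation": TCP orientation; "wrist_force": force on the tool from outside, world axes, zero at the start; "ft_torque": the same for the moment, N m; "finger_gap": finger opening in m; "grip_force": force on a finger pad.
Only numpy, scipy, OpenCV 4.12 (cv2) and the standard library are available. Lean on these libraries where they do the work, as an engineer would, in place of code of your own. Each camera call takes 0.05 s, during which the arm holds its last target. There are 200 camera calls.

TASK

The lid lies on the food box but its four green locking wings still stand up: press each wing down with the fingertips until it clicks flat and all four stay shut. Only press: do not pick up or tip the box, leave it standing where it is, and leave the mug, the tin and the jar alone.

Things in the scene. Friction and masses are not known exactly. Their poses are not given: they have to be found in the camera images.
- food_box: The food box: pale blue tub, white lid, four green wings; 130 mm along its x, 170 mm along its y, 76 mm tall with the wings shut; about 0.9 kg, loose. Origin at the centre of its underside, z up; its x points away from the robot and its y to the robot's left when its yaw is 0.
- wing_near (a joint): Green wing on the box's -x side: a plate 100 x 30 x 5 mm hinged along its inner edge, 35 mm from the box's centre and 73.5 mm above its underside. 0 rad = open, outer edge about 13 mm up; 0.45 = flat, snapped shut. Two-position snap: let go before about 0.22 it springs back up, beyond that it pulls itself shut. Tripping it takes about 6 N downward at the press point.
- press_near (a point): Press point of that wing: on its top face, in the middle of its length, on the small thumb ribs, 21 mm out from the hinge line; it moves with the wing. With the wing shut it is 56 mm from the box's centre line, 76 mm above the worktop. Axes: x outward from the box, z normal to the wing's face.
- wing_far (a joint): Green wing on the box's +x side: a plate 100 x 30 x 5 mm hinged along its inner edge, 35 mm from the box's centre and 73.5 mm above its underside. 0 rad = open, outer edge about 13 mm up; 0.45 = flat, snapped shut. Two-position snap: let go before about 0.22 it springs back up, beyond that it pulls itself shut. Tripping it takes about 6 N downward at the press point.
- press_far (a point): Press point of that wing: on its top face, in the middle of its length, on the small thumb ribs, 21 mm out from the hinge line; it moves with the wing. With the wing shut it is 56 mm from the box's centre line, 76 mm above the worktop. Axes: x outward from the box, z normal to the wing's face.
- wing_left (a joint): Green wing on the box's +y side: a plate 60 x 30 x 5 mm hinged along its inner edge, 55 mm from the box's centre and 73.5 mm above its underside. 0 rad = open, outer edge about 13 mm up; 0.45 = flat, snapped shut. Two-position snap: let go before about 0.22 it springs back up, beyond that it pulls itself shut. Tripping it takes about 6 N downward at the press point.
- press_left (a point): Press point of that wing: on its top face, in the middle of its length, on the small thumb ribs, 21 mm out from the hinge line; it moves with the wing. With the wing shut it is 76 mm from the box's centre line, 76 mm above the worktop. Axes: x outward from the box, z normal to the wing's face.
- wing_right (a joint): Green wing on the box's -y side: a plate 60 x 30 x 5 mm hinged along its inner edge, 55 mm from the box's centre and 73.5 mm above its underside. 0 rad = open, outer edge about 13 mm up; 0.45 = flat, snapped shut. Two-position snap: let go before about 0.22 it springs back up, beyond that it pulls itself shut. Tripping it takes about 6 N downward at the press point.
- press_right (a point): Press point of that wing: on its top face, in the middle of its length, on the small thumb ribs, 21 mm out from the hinge line; it moves with the wing. With the wing shut it is 76 mm from the box's centre line, 76 mm above the worktop. Axes: x outward from the box, z normal to the wing's face.
- mug: White mug, 83 x 116 x 94 mm, standing near the box; origin under its centre. Bystander.
- tin: Red food tin, 75 mm across, 58 mm tall; origin under its centre. Bystander.
- jar: Glass jar with a red lid, 83 mm across, 125 mm tall; origin under its centre. Bystander.

How it is judged:
By the outcome, as a careful person would: the job done as asked, in the order asked, and still so for the second after the job is handed in, with the robot touching nothing.
It also fails if it takes over 64 s, if anything falls off the work surface, if the arm or the gripper's body presses on something with over 40 N, if the wrist force passes 120 N, or if a joint passes its speed limit or range.

## Working session

There is one attempt and no reset: what is moved stays moved. The work goes in short steps, Python scripts to look and compute and a tool call to move; the robot and the scene stay as the last step left them, time stands still between calls to the robot, and variables do not carry over. Pictures are saved under pics/ and viewed, at most 10 in all, crops included, and the job is handed in when it is done.

Besides the shell and the picture viewer there is one more tool, called by a JSON object that holds its "fn" and its "kwargs", one argument or row to a line. move_arm: Moves the arm, as the interface text tells. Its arguments: {"type":"object","properties":{"targets":{"type":"array","items":{"type":"array"}},"squeeze":{"type":"number"}},"required":["targets"]}

```bash
mkdir -p pics; python3 - <<'E'
from workcell import env
import cv2,numpy as np
s=env.get_state();print(s)
ims=[]
for c in("top","side"):
    p=env.read_camera(c);ims.append(p["pixels"])
    cv2.imwrite(f"pics/{c}1.png",p["pixels"][:,:,::-1])
    for n in("food_box","press_near","press_far","press_left","press_right","mug","tin","jar"):
        r=env.landmark_of(n,p)
        print(c,n,[(np.round(a["centre"],4).tolist(),round(a["confidence"],2)) for a in r[:2]])
E
```

```text
{'clock': 0.0, 'joint_pos': array([1.00738170e+00, 3.14018235e-01, 4.49855323e-02, 1.30357816e+00,
       2.71360682e-06, 1.43120803e+00]), 'qvel': array([-0.00058815, -0.00027372,  0.00080775, -0.00035199,  0.00068133,
       -0.00142389]), 'tau': array([ 3.38158825e-03, -4.80628109e+01,  2.98533511e+01,  1.95060176e-02,
        2.06065474e-04,  7.01652198e-06]), 'tcp_pos': array([0.23620266, 0.52369897, 0.23040139]), 'orientation': array([-3.13652578e-04,  2.10330568e-01,  9.77629904e-01, -8.51325503e-04]), 'wrist_force': array([ 0.38799437, -0.14470059,  0.26110593]), 'ft_torque': array([-0.00198488,  0.00136523, -0.01808167]), 'grip_force': 0.0, 'finger_gap': 0.08530846324070976}
top food_box [([0.5021, 0.1072, 0.0052], 0.62)]
top press_near [([0.4588, 0.0897, 0.0839], 0.96)]
top press_far [([0.5578, 0.1205, 0.0875], 0.7), ([0.5326, 0.0364, 0.0807], 0.62)]
top press_left [([0.4835, 0.177, 0.083], 0.55)]
top press_right [([0.5307, 0.0385, 0.0836], 0.66)]
top mug [([0.611, -0.3011, -0.0008], 0.73)]
top tin [([0.4672, -0.3097, 0.0005], 0.88)]
top jar [([0.4477, 0.3174, -0.0013], 0.89)]
side food_box [([0.5049, 0.1039, 0.0003], 0.98)]
side press_near [([0.4566, 0.0829, 0.0882], 0.79)]
side press_far [([0.5518, 0.1275, 0.0864], 0.76)]
side press_left [([0.4828, 0.17, 0.0829], 0.94)]
side press_right [([0.4868, 0.1753, 0.0856], 0.64), ([0.528, 0.0353, 0.0836], 0.52)]
side mug [([0.609, -0.3079, -0.0016], 0.62)]
side tin [([0.4617, -0.3088, -0.0012], 0.76)]
side jar [([0.4486, 0.3184, 0.0056], 0.61)]
```

View pics/top1.png

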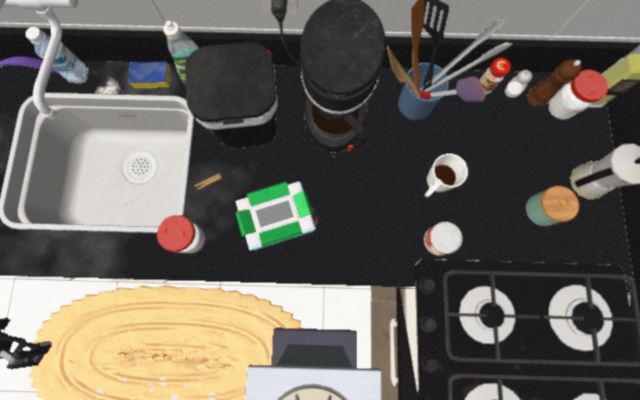

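View pics/side1.png

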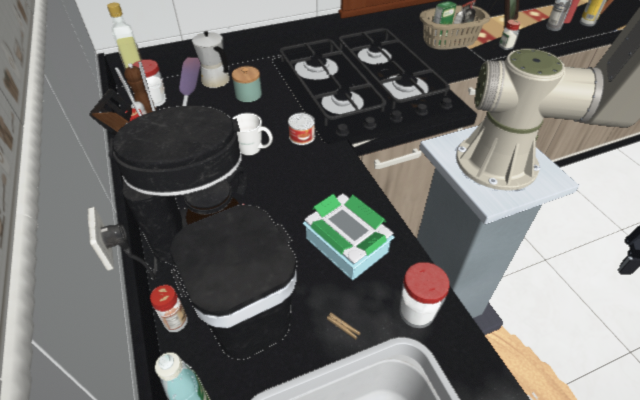

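The box is at about (0.506, 0.105) with yaw about 0.345; the top view shows its wings around px (275,215). The way from the robot is clear, and the jar is near px (180,235). I'll shut the fingers and go above the near wing first.

```bash
cat >h.py <<'E'
from workcell import env
import numpy as np
from scipy.spatial.transform import Rotation as R
C=np.array([.5055,.105]);YAW=.345
ex=np.array([np.cos(YAW),np.sin(YAW)]);ey=np.array([-ex[1],ex[0]])
P={k:C+v for k,v in dict(near=-.057*ex,far=.057*ex,left=.077*ey,right=-.077*ey).items()}
def go(xyz,ref=None):
    s=env.get_state();q=s["orientation"];r=R.from_quat([*q[1:],q[0]])
    T=R.from_matrix(np.column_stack([[*-ex,0],[-ey[0]*-1,-ey[1]*-1,0],[0,0,-1]]))
    d=r.inv().apply(np.array(xyz)-s["tcp_pos"])*1000
    print("shift",d.round(1),"turn",(np.degrees((r.inv()*T).as_rotvec())/10).round(2),"t",s["clock"],"tcp",s["tcp_pos"].round(4),"F",s["wrist_force"].round(1))
E
python3 -c "
from h import *
go([*P['near'],.20])
print(P)"
```

```text
shift [-376.6 -311.1   31.3] turn [ 0.   0.  -4.4] t 0.9 tcp [0.2365 0.5241 0.2313] F [0.1 0.1 0.1]
{'near': array([0.4518587 , 0.08572279]), 'far': array([0.5591413 , 0.12427721]), 'left': array([0.47945886, 0.17746281]), 'right': array([0.53154114, 0.03253719])}
```

{"fn": "move_arm", "kwargs": {
  "targets": [
    [[-47,-39,0],[0,0,-0.6],1],
    [[-94,-78,0],[0,0,-1.2],1],
    [[-141,-117,0],[0,0,-1.8],1],
    [[-188,-156,0],[0,0,-2.4],1],
    [[-235,-195,0],[0,0,-3.0],1]
  ]
}}

```text
clock: 1.52
tcp_pos: [0.3712, 0.2481, 0.2316]
orientation: [0.001, -0.052, 0.999, 0.0]
wrist_force: [1.1, 0.2, -0.0]
finger_gap: 0.0002
grip_force: 0.0
```

```bash
python3 -c "
from h import *
go([*P['near'],.12])"
```

```text
shift [ -63.3 -169.9  111.6] turn [ 0.    0.01 -1.38] t 1.525 tcp [0.3712 0.2481 0.2316] F [ 1.1  0.2 -0. ]
```

{"fn": "move_arm", "kwargs": {
  "targets": [
    [[-16,-43,28],[0,0,-0.5],1],
    [[-32,-85,56],[0,0,-1.0],1],
    [[-48,-128,84],[0,0,-1.4],1],
    [[-63,-170,111],[0,0,-1.4],1],
    [[-63,-170,111],[0,0,-1.4],1]
  ]
}}

```text
clock: 2.15
tcp_pos: [0.4499, 0.0845, 0.1185]
orientation: [-0.001, -0.169, 0.986, 0.0]
wrist_force: [-1.1, 0.4, 0.4]
finger_gap: -0.0001
grip_force: 0.0
```

```bash
python3 -c "
from h import *
import cv2
p=env.read_camera('wrist');cv2.imwrite('pics/w1.png',p['pixels'][:,:,::-1])
for c in('wrist','top','side'):
  p=env.read_camera(c)
  for n in('press_near','press_far','press_left','press_right'):
    print(c,n,[(np.round(a['centre'],4).tolist(),round(a['confidence'],2)) for a in env.landmark_of(n,p)[:2]])
p=env.read_camera('side');cv2.imwrite('pics/s2.png',cv2.resize(p['pixels'][150:320,240:450,::-1],None,fx=3,fy=3))
go([*P['near'],.076])"
```

```text
wrist press_near [([0.4537, 0.0904, 0.0836], 0.88)]
wrist press_far []
wrist press_left []
wrist press_right [([0.5305, 0.0371, 0.0855], 0.61)]
top press_near []
top press_far []
top press_left [([0.4673, -0.3094, 0.005], 0.68)]
top press_right [([0.5323, 0.0343, 0.0854], 0.87)]
side press_near [([0.4575, 0.0821, 0.088], 0.9)]
side press_far [([0.5566, 0.1235, 0.0852], 0.96)]
side press_left [([0.4847, 0.1705, 0.0826], 0.93)]
side press_right [([0.5291, 0.0321, 0.0846], 0.72)]
shift [-1.2 -1.8 44.3] turn [ 0.  0. -0.] t 3.0 tcp [0.4501 0.0869 0.1203] F [0.1 0.4 0.4]
```

View pics/w1.png

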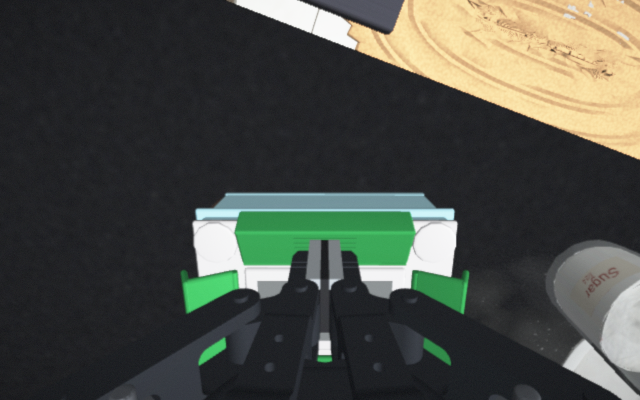

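View pics/s2.png

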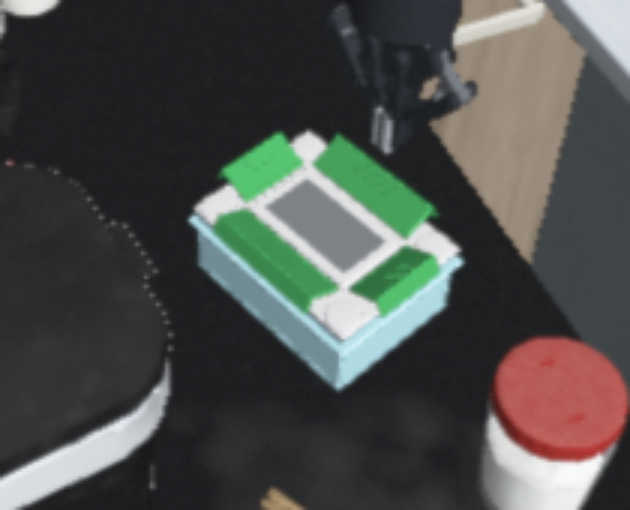

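The wrist picture shows the fingertips (col 325) centred on the near wing, with its ribs at row 243, and the yaw matches. The side crop shows all four wings open and the fingertips above the near wing. Next I press.

{"fn": "move_arm", "kwargs": {
  "targets": [
    [[-3,0,25],[0,0,0],1],
    [[-3,0,35],[0,0,0],1],
    [[-3,0,40],[0,0,0],1],
    [[-3,0,44],[0,0,0],1],
    [[-3,0,44],[0,0,0],1]
  ]
}}

```text
clock: 3.62
tcp_pos: [0.4532, 0.0879, 0.0764]
orientation: [0.0, -0.171, 0.985, 0.0]
wrist_force: [1.1, -0.5, 0.6]
finger_gap: 0.0
grip_force: 0.0
```

{"fn": "move_arm", "kwargs": {
  "targets": [
    [[0,0,1],[0,0,0],1],
    [[0,0,2],[0,0,0],1]
  ]
}}

```text
clock: 3.88
tcp_pos: [0.4533, 0.0879, 0.0757]
orientation: [0.001, -0.171, 0.985, -0.0]
wrist_force: [-4.8, -0.7, 17.5]
finger_gap: 0.0
grip_force: 8.9
```

{"fn": "move_arm", "kwargs": {
  "targets": [
    [[0,0,-20],[0,0,0],1],
    [[0,0,-42],[0,0,0],1],
    [[0,0,-42],[0,0,0],1]
  ]
}}

```text
clock: 4.25
tcp_pos: [0.4545, 0.088, 0.1179]
orientation: [0.002, -0.171, 0.985, -0.0]
wrist_force: [0.5, -0.2, 0.3]
finger_gap: -0.0005
grip_force: 0.0
```

```bash
sed -i 's/C=.*;YAW/C=np.array([.5065,.1045]);YAW/' h.py; python3 -c "
from h import *
import cv2
p=env.read_camera('side');a=p['pixels'][170:290,290:410,::-1]
p=env.read_camera('wrist')
cv2.imwrite('pics/w3.png',np.hstack([cv2.resize(a,(400,400)),p['pixels'][150:400,150:550,::-1].copy().repeat(1,0) if 0 else cv2.resize(p['pixels'][150:400,170:420,::-1],(400,400))]))
go([*P['left'],.12]);go([*P['far'],.12]);go([*P['right'],.12])"
```

```text
shift [-56.   74.5  -3.9] turn [ 0.  0. -0.] t 4.35 tcp [0.4529 0.0879 0.1161] F [-0.   0.2  0.2]
shift [-113.    -2.4   -3.9] turn [ 0.  0. -0.] t 4.35 tcp [0.4529 0.0879 0.1161] F [-0.   0.2  0.2]
shift [-56.1 -79.5  -3.9] turn [ 0.  0. -0.] t 4.35 tcp [0.4529 0.0879 0.1161] F [-0.   0.2  0.2]
```

View pics/w3.png

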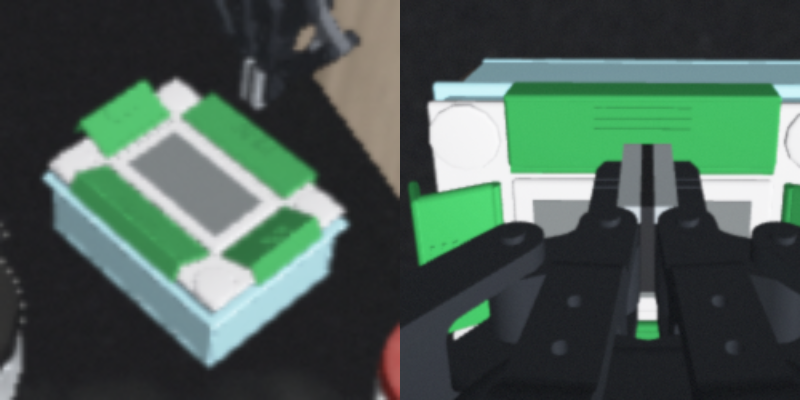

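The near wing is now flat (right half, wing at (640,130)) and the other three are still up. Next is the left wing.

{"fn": "move_arm", "kwargs": {
  "targets": [
    [[-28,37,0],[0,0,0],1],
    [[-56,75,0],[0,0,0],1],
    [[-56,75,25],[0,0,0],1],
    [[-56,75,34],[0,0,0],1],
    [[-56,75,38],[0,0,0],1]
  ]
}}

```text
clock: 4.97
tcp_pos: [0.479, 0.177, 0.077]
orientation: [-0.002, -0.171, 0.985, -0.0]
wrist_force: [-2.0, 1.1, 9.9]
finger_gap: -0.0004
grip_force: 5.1
```

{"fn": "move_arm", "kwargs": {
  "targets": [
    [[0,0,1],[0,0,0],1],
    [[0,0,2],[0,0,0],1],
    [[0,0,3],[0,0,0],1]
  ]
}}

```text
clock: 5.35
tcp_pos: [0.4806, 0.1771, 0.0758]
orientation: [0.0, -0.171, 0.985, -0.0]
wrist_force: [-3.1, -1.0, 8.7]
finger_gap: -0.0001
grip_force: 4.4
```

{"fn": "move_arm", "kwargs": {
  "targets": [
    [[0,0,-20],[0,0,0],1],
    [[0,0,-44],[0,0,0],1],
    [[-28,-38,-44],[0,0,0],1],
    [[-57,-77,-44],[0,0,0],1],
    [[-57,-77,-44],[0,0,0],1]
  ]
}}

```text
clock: 5.98
tcp_pos: [0.5631, 0.1222, 0.1195]
orientation: [0.001, -0.17, 0.986, -0.0]
wrist_force: [-0.5, -0.2, -0.6]
finger_gap: 0.0002
grip_force: 0.0
```

```bash
python3 -c "
from h import *
import cv2
p=env.read_camera('side');a=p['pixels'][170:290,290:410,::-1]
p=env.read_camera('wrist')
cv2.imwrite('pics/w4.png',np.hstack([cv2.resize(a,(400,400)),cv2.resize(p['pixels'][:,120:520,::-1],(400,400))]))
go([*P['far'],.076]);go([*P['right'],.12])"
```

```text
shift [-0.5 -0.2 43. ] turn [ 0.   -0.01 -0.01] t 6.075 tcp [0.5597 0.1238 0.119 ] F [-0.5 -0.7  0.4]
shift [ 56.4 -77.2  -1. ] turn [ 0.   -0.01 -0.01] t 6.075 tcp [0.5597 0.1238 0.119 ] F [-0.5 -0.7  0.4]
```

View pics/w4.png

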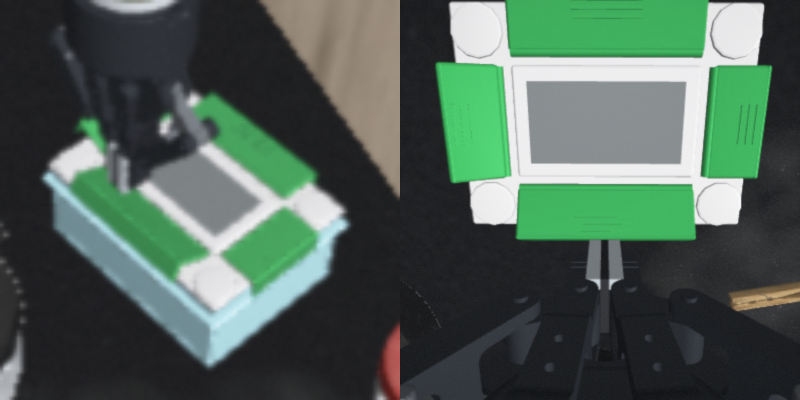

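The near and left wings are flat, the far and right ones are still up, and the fingers are lined up with the far wing. Pressing it.

{"fn": "move_arm", "kwargs": {
  "targets": [
    [[0,0,25],[0,0,0],1],
    [[0,0,34],[0,0,0],1],
    [[0,0,39],[0,0,0],1],
    [[0,0,43],[0,0,0],1],
    [[0,0,44],[0,0,0],1]
  ]
}}

```text
clock: 6.7
tcp_pos: [0.5593, 0.1244, 0.0759]
orientation: [-0.0, -0.171, 0.985, 0.0]
wrist_force: [-3.9, 1.7, 9.7]
finger_gap: -0.0001
grip_force: 4.8
```

{"fn": "move_arm", "kwargs": {
  "targets": [
    [[0,0,0],[0,0,0],1],
    [[0,0,1],[0,0,0],1]
  ]
}}

```text
clock: 6.95
tcp_pos: [0.5593, 0.1245, 0.0758]
orientation: [-0.0, -0.171, 0.985, 0.0]
wrist_force: [-6.3, 0.2, 15.7]
finger_gap: -0.0001
grip_force: 7.7
```

{"fn": "move_arm", "kwargs": {
  "targets": [
    [[0,0,-20],[0,0,0],1],
    [[0,0,-45],[0,0,0],1],
    [[28,-38,-45],[0,0,0],1],
    [[57,-77,-45],[0,0,0],1],
    [[57,-77,-45],[0,0,0],1]
  ]
}}

```text
clock: 7.58
tcp_pos: [0.531, 0.0302, 0.1193]
orientation: [-0.001, -0.169, 0.986, -0.0]
wrist_force: [-0.4, 0.0, -1.3]
finger_gap: 0.0001
grip_force: 0.0
```

```bash
python3 -c "
from h import *
go([*P['right'],.076])"
```

```text
shift [-2.1  1.2 43.3] turn [ 0.   -0.01 -0.03] t 7.575 tcp [0.531  0.0302 0.1193] F [-0.4  0.  -1.3]
```

{"fn": "move_arm", "kwargs": {
  "targets": [
    [[0,0,25],[0,0,0],1],
    [[0,0,34],[0,0,0],1],
    [[0,0,39],[0,0,0],1],
    [[0,0,43],[0,0,0],1],
    [[0,0,44],[0,0,0],1]
  ]
}}

```text
clock: 8.2
tcp_pos: [0.5324, 0.0331, 0.0758]
orientation: [0.0, -0.172, 0.985, 0.0]
wrist_force: [-3.2, -0.1, 10.1]
finger_gap: 0.0004
grip_force: 5.0
```

{"fn": "move_arm", "kwargs": {
  "targets": [
    [[0,0,0],[0,0,0],1],
    [[0,0,1],[0,0,0],1]
  ]
}}

```text
clock: 8.45
tcp_pos: [0.5324, 0.0331, 0.0757]
orientation: [0.0, -0.172, 0.985, 0.0]
wrist_force: [-4.8, 1.5, 16.9]
finger_gap: 0.0001
grip_force: 8.1
```

{"fn": "move_arm", "kwargs": {
  "targets": [
    [[0,0,-20],[0,0,0],1],
    [[0,0,-60],[0,0,0],1],
    [[40,0,-100],[0,0,0],1],
    [[80,0,-120],[0,0,0],1],
    [[80,0,-120],[0,0,0],1]
  ]
}}

```text
clock: 9.07
tcp_pos: [0.456, 0.0053, 0.1962]
orientation: [0.001, -0.171, 0.985, -0.0]
wrist_force: [0.3, 0.2, 0.4]
finger_gap: 0.0001
grip_force: 0.0
```

```bash
python3 -c "
from h import *
import cv2
p=env.read_camera('side');a=p['pixels'][170:290,290:410,::-1]
p=env.read_camera('wrist')
cv2.imwrite('pics/w5.png',np.hstack([cv2.resize(a,(400,400)),cv2.resize(p['pixels'][:,120:520,::-1],(400,400))]))
go([*P['right'],.12])"
```

```text
shift [-79.5  -0.3  74.7] turn [-0.    0.01 -0.01] t 9.175 tcp [0.4575 0.0055 0.1946] F [-0.4 -1.3  0.6]
```

View pics/w5.png

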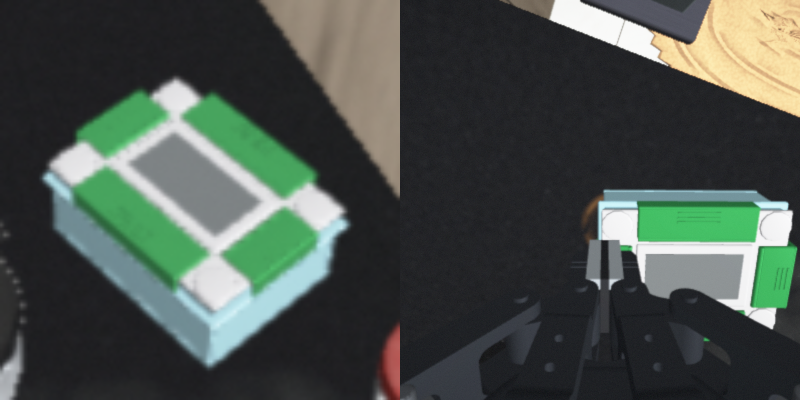

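The side crop shows all four wings flat, with the box in the same place and the robot clear of it.

```bash
python3 -c "
from workcell import env
print(env.hand_in())"
```

```text
the job is handed in; nothing more can be done
None
```

All four wings are pressed shut and the job is handed in at about 9 s. The box did not visibly move, the mug, tin and jar were left alone, and the highest wrist force read was about 18 N.

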